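# Clamp a seal blank in the handwheel vise

## Task

Stand the tallest seal blank upright on the bed of the small handwheel vise, between the sliding jaw and the stop, then wind the wheel clockwise (seen from above) by its crank knob until it has come up to a firm feel, about two thirds stiffer than when it runs free, and let go. Do not force it much beyond that, or the stone cracks. Leave the other blanks standing where they are.

Things in the scene. Friction and masses are not known exactly. Their poses are not given: they have to be found in the camera images.
- blank_mid (a point): The blank to clamp (seal_blank_3): tallest and slimmest of the four standing stone blanks, a square shaft 15 x 15 mm, 66 mm tall over its rounded head (plain shaft up to 55 mm above the foot), about 45 g. The point is on its upright axis, 33 mm above its foot; x and y are square to the shaft's faces, z is up towards the head.
- seal_blank_1: Another blank, 18 x 18 x 59 mm with a head, standing; stays where it is. Origin at the centre of its foot.
- seal_blank_2: Another blank, plain square 22 x 22 x 42 mm, standing; stays where it is. Origin at the centre of its foot.
- seal_blank_4: Another blank, 21 x 26 x 49 mm with a head, standing; stays where it is. Origin at the centre of its foot.
- vise: Steel vise fixed to the table, 250 x 72 mm, bed 20 mm thick. Origin at the centre of its underside; x points along it from the wheel end to the stop end, z up. The spring-backed jaw (36 mm wide, top 38 mm above the table) starts with its face anywhere 18 to 32 mm before the seat point and slides along +x towards the stop as the wheel is wound clockwise.
- seat (a point): Point on the bed's upper face, 20 mm above the table, on the centre line, 60 mm along the vise's x: the blank's foot goes here, shaft faces square to the vise. The bed is open at both sides here; jaw and stop rise only 18 mm above it. Set down here the blank stands free of both; the jaw then pushes it along the bed to the stop. Axes as the vise.
- stop: Fixed steel stop block at the far end of the vise bed, 40 mm wide, 18 mm high. Origin at the foot of its flat face, which looks back along the vise's -x towards the jaw; it lies 12 to 20 mm beyond the seat point.
- hub (a point): Point on the upright axis of the handwheel, 64 mm above the table (the wheel's top face), 70 mm along the vise's -x from its origin. Wheel 94 mm across. Clockwise seen from above drives the jaw 4 mm for each radian (25 mm a turn); about 0.6 to 1.5 turns until the jaw has pressed the stone against the stop. The wheel is self-holding: it stays where it is left.
- knob_mid (a point): Middle of the upright black crank knob: a 16 mm cylinder, 67 to 97 mm above the table, 42 mm from the wheel's axis, spinning freely on its pin (fingers may keep their heading). Pushing it round takes 9.5 N running free (about 2 N less if read while paused); with the stone on the stop it climbs 7.5 N per radian. Firm is about 6 N above free running; under 3.5 N the stone may be loose, over 8 N it may crack.

How it is judged:
By the outcome, as a careful person would: the job done as asked, in the order asked, and still so for the second after the job is handed in, with the robot touching nothing.
It also fails if it takes over 72 s, if anything falls off the work surface, if the arm or the gripper's body presses on something with over 40 N, if the wrist force passes 120 N, or if a joint passes its speed limit or range.

## Robot

A 6-joint arm with a two-finger parallel gripper is mounted at the origin on a cart in front of the work surface, level with it; the furniture and walls round the work are solid. World frame = base frame: x ahead of the robot, y to its left, z up, the work surface at z = 0. Lengths are in m, angles in rad, forces in N, time in s.
With the tool pointing down it reaches from about 0.225 to 0.875 m from the base axis. Payload 3.4 kg.
Tool frame: the origin (TCP) lies at the very end of the fingers, on their centre line; the grasp point (between the pads) lies 19 mm behind it; z points along the fingers, y is the direction in which the jaws open and shut (so a half turn about z gives the same grasp; the last joint's range is limited). The gripper opens to 85 mm and grips with 20 to 120 N. Pads are 22 mm wide; open, the fingers measure 114 mm over their backs; the gripper's body (76 mm by 85 mm) begins 54 mm behind the grasp point. The pads swing forward as they close: fully open they stand 13 mm farther back than shut.
Start: joints at [-1.46, 0.276, 1.505, -0, 1.361, -0.121], TCP at [0.132, -0.56, 0.231] pointing down, gripper open.
Joint ranges: [-2.89, 2.89], [-0.75, 2.08], [0.22, 2.7], [-1.18, 4.32], [0.11, 2.71], [-2.7, 2.7]. Speed limits (rad/s): [2.57, 2.57, 3.14, 3.14, 3.14, 3.14].

## Interface

Orientations are given as a unit quaternion [w, x, y, z].
In Python, from rig import manip, viewer, job gives the robot as it stands.
- The arm moves only by the shell command python3 -m crank 'ROWS' [OPENING] [FORCE]. ROWS is JSON, a list of rows, each a list of 6 numbers: the shift along the tool's x, y, z in m, then the turn, a rotation vector about the tool's x, y, z in degrees. In form: [[dx, dy, dz, rx, ry, rz], ...]. A call has 1 to 20 rows; each row is the pose to reach, as a shift and turn from the pose measured when the call began, along the tool's axes at that moment; what a row does not reach only later rows make up. A row lasts 1/8 s, in which the tool goes at most 62.5 mm and 10.7 degrees, less where a joint would pass 70% of its speed; a pose out of reach is approached as far as the arm can. A call with a gripper value outside its range is refused whole. OPENING is the opening, from 0 (shut) to 1 (fully open), set as the call begins (- or left out, the last holds). The fingers move at their own pace and stop on an object; FORCE is the grip in N (left out, the last holds). Time passes only in rows, so rows that repeat a pose let the fingers close. It gives the time, the measured TCP pose, the force and the opening at its end, in the units of the state.
- manip.get_state(): the state, without advancing time (a new reading comes with each control period).
- viewer.get_image(name): name is "side" or "top" or "wrist"; returns a dict with "frame" (480x640x3 uint8, blue, green, red), "range_z" (480x640 float32, m along the optical axis (not along the pixel's ray), 0 where there is no reading), "intrinsics" (3x3 intrinsics, pixels), "world_from_camera" (4x4, takes a point from camera to world coordinates); the wrist camera has in their place "mount" (4x4, takes a point from camera to tool coordinates, whose origin is the TCP and whose axes are the flange's). Camera axes: x right, y up, looking along -z (the intrinsics and any distortion apply to the point x, -y, -z); pixel columns grow to the right and rows downward; lengths in m; the calibration is good to about 2 mm. A picture is of the moment at which its call begins: read the wrist's pose just before it.
- job.sign_off(): hands the job in, once; it reports no verdict.
The state is a dict: "clock": time; "qpos": joint angles; "qd": joint speeds; "effort": joint torques, N m; "position": TCP position; "ee_rot": TCP orientation; "contact_force": force on the tool from outside, world axes, zero at the start; "moment": the same for the moment, N m; "width": finger opening in m.
Only numpy, scipy, OpenCV 4.12 (cv2) and the standard library are available. Lean on these libraries where they do the work, as an engineer would, in place of code of your own. Each camera call takes 0.05 s, during which the arm holds its last target. There are 200 camera calls.

## Working session

There is one attempt and no reset: what is moved stays moved. The work goes in short steps, Python scripts to look and compute and a shell command to move; the robot and the scene stay as the last step left them, time stands still between calls to the robot, and variables do not carry over. Pictures are saved under pics/ and viewed, about 8 in all and at most 12, crops included, and the job is handed in when it is done.

```bash
ls; mkdir -p pics
cat > h.py <<'E'
import numpy as np, cv2
from rig import manip, viewer, job
from scipy.spatial.transform import Rotation as R
def Rm(q): return R.from_quat([q[1],q[2],q[3],q[0]]).as_matrix()
def grab(name):
    s=manip.get_state(); d=viewer.get_image(name)
    if name=="wrist":
        T=np.eye(4);T[:3,:3]=Rm(s["ee_rot"]);T[:3,3]=s["position"]; d["T"]=T@np.array(d["mount"])
    else: d["T"]=np.array(d["world_from_camera"])
    return d
def ray(d,uv):
    K=np.array(d["intrinsics"]); v=np.array([(uv[0]-K[0,2])/K[0,0],-(uv[1]-K[1,2])/K[1,1],-1.0])
    return d["T"][:3,3], d["T"][:3,:3]@v
def onz(d,uv,z):
    o,v=ray(d,uv); return o+v*(z-o[2])/v[2]
def cloud(d):
    K=np.array(d["intrinsics"]); Z=d["range_z"]; v,u=np.mgrid[:Z.shape[0],:Z.shape[1]]
    P=np.stack([(u-K[0,2])/K[0,0]*Z,-(v-K[1,2])/K[1,1]*Z,-Z],-1)
    return P@d["T"][:3,:3].T+d["T"][:3,3]
E
python3 - <<'E'
from h import *
s=manip.get_state(); print(s)
d=[grab("side"),grab("top")]
for n,x in zip(["side","top"],d):
    print(n,x["T"].round(3).tolist(),np.array(x["intrinsics"]).tolist(),[k for k in x])
    cv2.imwrite(f"pics/{n}0.png",x["frame"])
E
```

```text
pics
{'clock': 0.0, 'qpos': array([-1.46002262e+00,  2.76571074e-01,  1.50616213e+00,  3.49083129e-06,
        1.36069044e+00, -1.21002583e-01]), 'qd': array([0.0007576 , 0.00213532, 0.00043184, 0.00086787, 0.00108378,
       0.00118477]), 'effort': array([-2.30433989e-04, -4.16779089e+01, -2.45807648e+01, -2.09954069e-04,
        1.10755613e-02, -1.35750643e-06]), 'position': array([ 0.1320155 , -0.55908302,  0.2304418 ]), 'ee_rot': array([-9.15476147e-04,  9.93292107e-01,  1.15628510e-01,  6.38890741e-06]), 'contact_force': array([ 0.1331721 , -0.55588977,  0.01723005]), 'moment': array([-0.01052555, -0.01093061, -0.0265368 ]), 'width': 0.08566704195745227}
side [[0.997, 0.026, -0.076, 0.438], [-0.078, 0.555, -0.828, -0.773], [0.02, 0.832, 0.555, 0.552], [0.0, 0.0, 0.0, 1.0]] [[470.991028866739, 0.0, 321.8127616897479], [0.0, 470.991028866739, 241.42681678736918], [0.0, 0.0, 1.0]] ['frame', 'range_z', 'intrinsics', 'world_from_camera', 'T']
top [[0.093, 0.974, -0.207, 0.36], [-0.996, 0.091, -0.021, -0.068], [-0.001, 0.208, 0.978, 0.918], [0.0, 0.0, 0.0, 1.0]] [[501.73780479129584, 0.0, 319.9849623708582], [0.0, 501.73780479129584, 235.28151319133113], [0.0, 0.0, 1.0]] ['frame', 'range_z', 'intrinsics', 'world_from_camera', 'T']
```

View pics/side0.png

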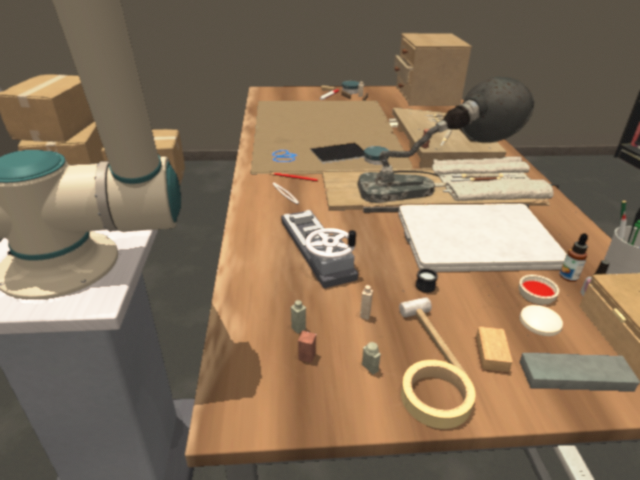

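View pics/top0.png

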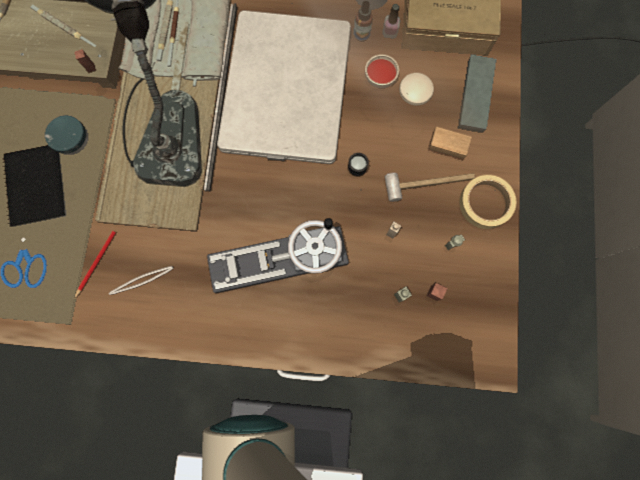

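Side view: blanks at (299,316), (307,346), (367,303) and (373,357), with the slim pale one at (367,303). In the top view that one is at (395,229). The vise runs from (210,275) at the stop end to (345,250), with the wheel hub at (315,246) and the knob at (328,223).

Run:
```python
from h import *
d=grab("top"); C=cloud(d); f=d["frame"]
# heights of blanks
for n,(u,v) in dict(b395=(395,229),b455=(455,241),b404=(404,293),b438=(438,290)).items():
    w=C[v-16:v+17,u-16:u+17].reshape(-1,3); w=w[w[:,2]>0.012]
    t=w[w[:,2]>w[:,2].max()-0.008]
    print(n,"maxz",w[:,2].max().round(4),"topmean",t.mean(0).round(4),"n",len(w))
    low=w[(w[:,2]>0.012)]
    print("  range",low.min(0).round(3),low.max(0).round(3))
# hub, knob
w=C[215:280,200:355].reshape(-1,3)
k=w[(w[:,2]>0.085)]; print("knob top",k.mean(0).round(4),len(k))
r=w[(w[:,2]>0.055)&(w[:,2]<0.07)]
print("wheel bb",r.min(0).round(4),r.max(0).round(4))
(cx,cy),rr=cv2.minEnclosingCircle((r[:,:2]*1000).astype(np.float32)); print(cx,cy,rr)
b=w[(w[:,2]>0.012)&(w[:,2]<0.030)]
rect=cv2.minAreaRect((b[:,:2]*1000).astype(np.float32)); print("bed rect",rect)
z=w[:,2]; print(np.histogram(z,bins=np.arange(-.005,.105,.005)))
a=cv2.resize(f[205:310,195:475],None,fx=2.85,fy=2.85,interpolation=cv2.INTER_CUBIC)
e=grab("side")["frame"][200:385,270:400]; e=cv2.resize(e,None,fx=1.6,fy=1.6,interpolation=cv2.INTER_CUBIC)
cv2.imwrite("pics/z1.png",np.vstack([a,np.pad(e,((0,0),(0,a.shape[1]-e.shape[1]),(0,0)))]))
print(a.shape,e.shape)
```

```text
b395 maxz 0.9183 topmean [ 0.3603 -0.0677  0.9183] n 123
  range [ 0.36  -0.187  0.014] [ 0.579 -0.068  0.918]
b455 maxz 0.9183 topmean [ 0.3603 -0.0677  0.9183] n 159
  range [ 0.36  -0.305  0.013] [ 0.571 -0.068  0.918]
b404 maxz 0.9183 topmean [ 0.3603 -0.0677  0.9183] n 146
  range [ 0.36  -0.214  0.012] [ 0.467 -0.068  0.918]
b438 maxz 0.9183 topmean [ 0.3603 -0.0677  0.9183] n 227
  range [ 0.36  -0.278  0.013] [ 0.48  -0.068  0.918]
knob top [ 0.491  -0.0631  0.3723] 110
wheel bb [ 0.475  -0.0869  0.0563] [0.5678 0.005  0.0699]
521.48779296875 -40.80818176269531 46.900569915771484
bed rect ((499.91156005859375, 25.625823974609375), (72.47395324707031, 249.9483184814453), 17.406982421875)
(array([2444, 2222,   21,   23,  944, 1281,  214,  192,  405,   39,  422,
        316,   64, 1036,  318,    9,    3,    9,    4,   21,   46]), array([-0.005,  0.   ,  0.005,  0.01 ,  0.015,  0.02 ,  0.025,  0.03 ,
        0.035,  0.04 ,  0.045,  0.05 ,  0.055,  0.06 ,  0.065,  0.07 ,
        0.075,  0.08 ,  0.085,  0.09 ,  0.095,  0.1  ]))
(299, 798, 3) (296, 208, 3)
```

View pics/z1.png

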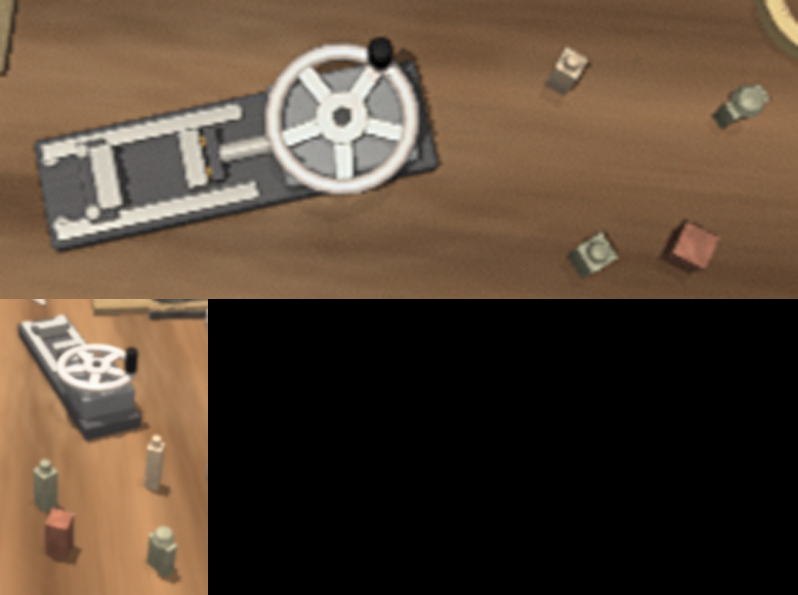

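The crop resolves the vise, with the jaw at (190,157) and the stop at (105,178). The slim blank's head is at about (572,58), and the knob top at about (380,50). All four blanks stand apart. Next I work out the pick point and move over it for a close look.

```bash
cat >> h.py <<'E'
def rel(xyz,head):
    """shift (tool axes, mm) and rotvec(deg) from now to TCP xyz, pointing down, tool-x heading deg (nearest of half-turns)"""
    s=manip.get_state(); A=Rm(s["ee_rot"]); 
    h0=np.degrees(np.arctan2(A[1,0],A[0,0]))
    head=head+180*np.round((h0-head)/180)
    h=np.radians(head); B=np.array([[np.cos(h),np.sin(h),0],[np.sin(h),-np.cos(h),0],[0,0,-1]])
    print("pos",s["position"].round(4),"h0",h0.round(2),"->",head, "shift mm",(A.T@(np.array(xyz)-s["position"])*1000).round(1),"rot",np.degrees(R.from_matrix(A.T@B).as_rotvec()).round(2),"q6",s["qpos"][5].round(3))
E
python3 - <<'E'
from h import *
d=grab("top")
b=onz(d,(395.7,225.4),.064); k=onz(d,(328.3,222.5),.097); print("blank",b,"knob",k)
s=onz(d,(367,303),0.03) if 0 else None
e=grab("side"); print("side blank head",onz(e,(367.5,288),.064))
w=grab("wrist"); print(np.array(w["mount"]).round(4).tolist(),np.array(w["intrinsics"]).round(1).tolist())
rel([b[0],b[1],.20],13.28)
E
```

```text
blank [ 0.57076548 -0.17960837  0.064     ] knob [ 0.55708725 -0.06209196  0.097     ]
side blank head [ 0.56839956 -0.18468496  0.064     ]
[[-0.001, 0.946, 0.3243, 0.0838], [1.0, 0.0015, -0.0015, -0.0003], [-0.0019, 0.3243, -0.946, -0.1428], [0.0, 0.0, 0.0, 1.0]] [[421.7, 0.0, 317.5], [0.0, 421.7, 233.1], [0.0, 0.0, 1.0]]
pos [ 0.1321 -0.5595  0.2311] h0 13.28 -> 13.28 shift mm [ 514.2 -269.    31.2] rot [-0.02 -0.    0.  ] q6 -0.121
```

```bash
python3 -m crank '[[0.514,-0.269,0.031,0,0,0],[0.514,-0.269,0.031,0,0,0],[0.514,-0.269,0.031,0,0,0],[0.514,-0.269,0.031,0,0,0],[0.514,-0.269,0.031,0,0,0],[0.514,-0.269,0.031,0,0,0],[0.514,-0.269,0.031,0,0,0],[0.514,-0.269,0.031,0,0,0],[0.514,-0.269,0.031,0,0,0],[0.514,-0.269,0.031,0,0,0],[0.514,-0.269,0.031,0,0,0],[0.514,-0.269,0.031,0,0,0],[0.514,-0.269,0.031,0,0,0]]' 0.5 30
python3 - <<'E'
from h import *
d=grab("wrist"); cv2.imwrite("pics/w1.png",d["frame"]); np.savez("w1.npz",T=d["T"],Z=d["range_z"],K=d["intrinsics"],f=d["frame"])
E
```

```text
clock: 1.98
position: [0.5694, -0.181, 0.2005]
ee_rot: [0.0, 0.993, 0.115, -0.0]
contact_force: [0.0, -0.8, -0.4]
width: 0.0425
```

View pics/w1.png

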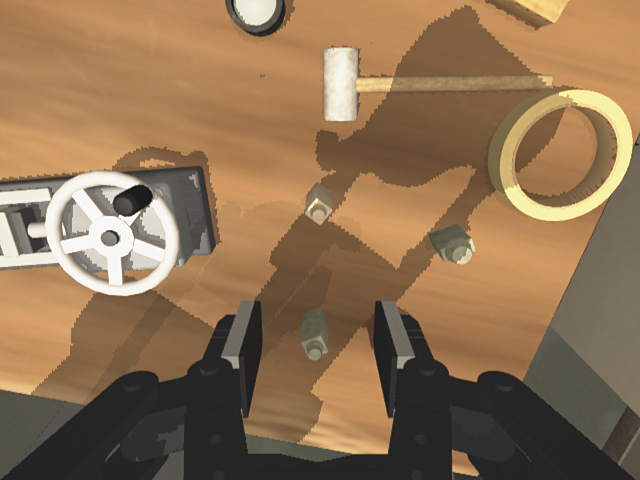

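Wrist view: the slim blank is at about (318,205), between the finger lines. The other blanks are at (455,245) and (315,335).

Run:
```python
from h import *
m=np.load("w1.npz"); d=dict(T=m["T"],range_z=m["Z"],intrinsics=m["K"],frame=m["f"]); C=cloud(d)
sub=C[175:235,290:350]; f=d["frame"][175:235,290:350]
M=(sub[...,2]>0.006)&(sub[...,2]<.1)&(d["range_z"][175:235,290:350]>0)
P=sub[M]; print(len(P),P.min(0).round(4),P.max(0).round(4))
top=P[P[:,2]>.0595]; print("head",len(top),top.mean(0).round(4), (top.min(0)+top.max(0)).round(4)/2)
S=P[(P[:,2]>.008)&(P[:,2]<.052)]
r=cv2.minAreaRect((S[:,:2]*1000).astype(np.float32)); print("side pts",len(S),r)
sh=P[(P[:,2]>.05)&(P[:,2]<.058)]; r=cv2.minAreaRect((sh[:,:2]*1000).astype(np.float32)); print("shoulder",len(sh),r)
allr=cv2.minAreaRect((P[:,:2]*1000).astype(np.float32)); print("all",allr)
o=cv2.resize(f,(480,480),interpolation=cv2.INTER_CUBIC)
h=np.uint8(np.clip(sub[...,2]/.07,0,1)*255); h=cv2.applyColorMap(cv2.resize(h,(300,480),interpolation=cv2.INTER_NEAREST),cv2.COLORMAP_JET)
cv2.imwrite("pics/w1c.png",np.hstack([o,h]))
for z0 in (.01,.02,.03,.04,.05):
    q=S[(S[:,2]>z0-.005)&(S[:,2]<z0+.005)]
    if len(q): print(z0,(q[:,:2]*1000).round(1)[np.argsort(q[:,1])][::max(1,len(q)//8)].tolist())
```

```text
796 [ 0.5617 -0.1907  0.0061] [ 0.5802 -0.1719  0.0668]
head 160 [ 0.5712 -0.1812  0.0645] [ 0.57095 -0.18135  0.06345]
side pts 342 ((575.4295654296875, -179.5127716064453), (9.963287353515625, 20.067453384399414), 20.781005859375)
shoulder 281 ((570.4730834960938, -181.36767578125), (15.239680290222168, 15.232165336608887), 65.17244720458984)
all ((570.55712890625, -181.42710876464844), (15.331743240356445, 15.304377555847168), 65.90281677246094)
0.01 [[574.3, -190.5], [576.4, -186.7], [577.7, -183.8], [578.7, -181.1], [579.7, -178.5], [578.7, -177.0], [575.0, -175.4], [570.4, -173.2]]
0.02 [[574.7, -190.2], [575.9, -188.1], [576.8, -185.6], [578.0, -182.9], [579.2, -180.2], [579.9, -177.6], [575.4, -175.5], [573.0, -174.4], [569.4, -172.7]]
0.03 [[574.3, -190.7], [575.6, -188.0], [577.2, -184.6], [578.6, -181.8], [579.5, -179.3], [580.0, -177.6], [576.8, -176.0], [572.2, -174.0], [569.6, -172.9]]
0.04 [[574.6, -190.5], [575.6, -187.7], [577.0, -185.1], [578.1, -182.5], [579.4, -179.3], [577.9, -176.6], [574.5, -175.0], [570.5, -173.0]]
0.05 [[574.3, -190.2], [575.5, -188.2], [576.9, -185.1], [578.2, -182.5], [579.5, -179.9], [579.5, -177.8], [578.1, -176.6], [575.1, -175.1], [570.7, -173.1]]
```

View pics/w1c.png

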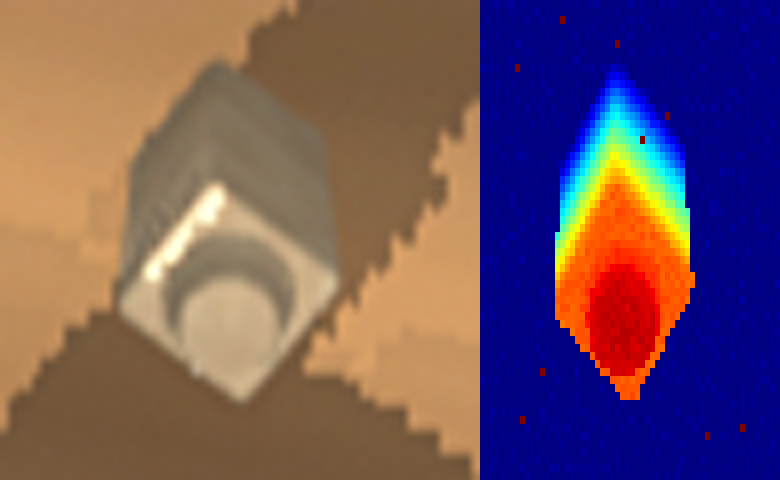

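The blank fits a 15.2 mm square centred at (0.5705, -0.1814), faces at 65.5°, and 66 mm tall, so it is the right one.

Run:
```python
from h import *
rel([.5705,-.1814,.021],65.5)
```

```text
pos [ 0.5696 -0.1809  0.2006] h0 13.16 -> 65.5 shift mm [  0.8   0.7 179.6] rot [  0.     0.   -52.34] q6 0.917
```

```bash
python3 -m crank '[[0.001,0.001,0.02,0,0,-10],[0.001,0.001,0.04,0,0,-20],[0.001,0.001,0.06,0,0,-30],[0.001,0.001,0.08,0,0,-40],[0.001,0.001,0.09,0,0,-50],[0.001,0.001,0.1,0,0,-52.3],[0.001,0.001,0.1,0,0,-52.3],[0.001,0.001,0.12,0,0,-52.3],[0.001,0.001,0.14,0,0,-52.3],[0.001,0.001,0.16,0,0,-52.3],[0.001,0.001,0.1795,0,0,-52.3],[0.001,0.001,0.1795,0,0,-52.3],[0.001,0.001,0.1795,0,0,-52.3]]' 0.5 30
python3 - <<'E'
from h import *
rel([.5705,-.1814,.021],65.5); print(manip.get_state()["contact_force"])
E
```

```text
clock: 3.65
position: [0.5714, -0.1822, 0.0221]
ee_rot: [0.001, 0.841, 0.54, 0.0]
contact_force: [-0.6, -0.5, 0.4]
width: 0.043
pos [ 0.5714 -0.1822  0.0221] h0 65.42 -> 65.5 shift mm [ 0.4 -1.1  1.1] rot [ 0.09  0.   -0.08] q6 0.004
[-0.58076431 -0.505173    0.43995239]
```

Now close, lift, and re-measure.

```bash
python3 -m crank '[[0,-0.001,0,0,0,0],[0,-0.001,0,0,0,0],[0,-0.001,0,0,0,0],[0,-0.001,0,0,0,0],[0,-0.001,0,0,0,0],[0,-0.001,-0.03,0,0,0],[0,-0.001,-0.08,0,0,0],[0,-0.001,-0.10,0,0,0],[0,-0.001,-0.10,0,0,0]]' 0 35
python3 - <<'E'
from h import *
d=grab("top"); C=cloud(d); w=C[215:320,200:360].reshape(-1,3)
b=w[(w[:,2]>0.012)&(w[:,2]<0.024)]
rect=cv2.minAreaRect((b[:,:2]*1000).astype(np.float32)); print("bed",rect)
a=np.radians(107.4); X=np.array([np.cos(a),np.sin(a)]); Y=np.array([-X[1],X[0]])
c=np.array([.4999,.0256]); L=np.c_[(w[:,:2]-c)@X,(w[:,:2]-c)@Y,w[:,2]]*1000
t=L[(L[:,2]>34)&(L[:,2]<42)&(L[:,0]>5)&(L[:,0]<125)]
h,e=np.histogram(t[:,0],bins=np.arange(4,126,2)); print([(int(x),int(n)) for x,n in zip(e,h) if n])
for lo,hi in((5,62),(66,100)):
    q=t[(t[:,0]>lo)&(t[:,0]<hi)]; print(lo,hi,q.min(0).round(1),q.max(0).round(1),q.mean(0).round(1))
rel([c[0]+.06*X[0],c[1]+.06*X[1],.13],107.4)
dw=grab("wrist"); cv2.imwrite("pics/w2.png",dw["frame"])
E
```

```text
clock: 4.78
position: [0.5714, -0.1822, 0.1238]
ee_rot: [0.002, 0.841, 0.54, 0.002]
contact_force: [1.2, -0.8, 0.1]
width: 0.014
bed ((485.1146545410156, 72.3469009399414), (72.60271453857422, 152.1761474609375), 17.81105613708496)
[(4, 3), (6, 3), (8, 16), (10, 21), (12, 17), (14, 23), (16, 4), (18, 8), (20, 26), (22, 20), (24, 23), (26, 24), (28, 21), (30, 16), (72, 6), (74, 25), (76, 28), (78, 23), (80, 24), (82, 26), (84, 24), (86, 22), (88, 1), (90, 2), (92, 4), (94, 5), (96, 1)]
5 62 [  5.  -17.5  34.1] [31.3 18.2 41.8] [20.1  0.3 37.3]
66 100 [ 73.6 -22.2  34.2] [96.1 21.7 41.3] [81.4  0.7 37.7]
pos [ 0.5703 -0.1817  0.1222] h0 65.42 -> 107.4 shift mm [ 203.9 -190.3   -8.3] rot [  0.13   0.05 -41.98] q6 0.004
```

View pics/w2.png

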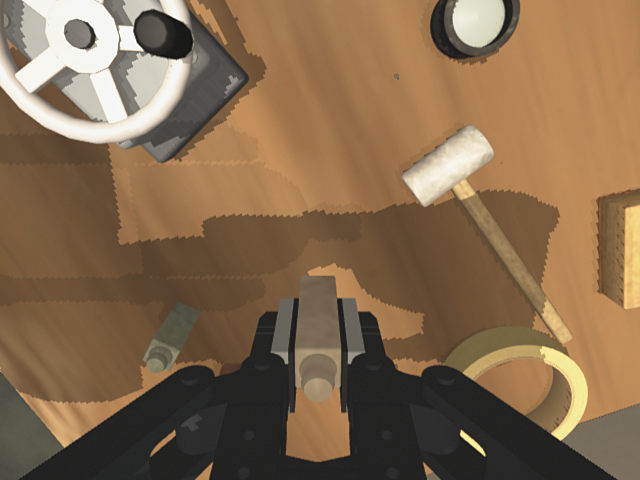

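The blank hangs upright in the fingers, with its head at (320,385) between the pads. The jaw face is at x≈31.5 mm in the vise frame and the stop face at about 73.5 mm. I carry it high over the wheel to above the seat.

```bash
python3 -m crank '[[0,0,-0.045,0,0,0],[0.02,-0.02,-0.055,0,0,-5],[0.05,-0.045,-0.055,0,0,-13],[0.085,-0.08,-0.055,0,0,-21],[0.125,-0.115,-0.055,0,0,-29],[0.165,-0.155,-0.055,0,0,-37],[0.195,-0.18,-0.05,0,0,-42],[0.204,-0.1903,-0.03,0,0,-42.1],[0.204,-0.1903,-0.008,0,0,-42.1],[0.204,-0.1903,-0.008,0,0,-42.1],[0.204,-0.1903,-0.008,0,0,-42.1]]'
python3 - <<'E'
from h import *
def avg(n=12):
    P=[];
    for _ in range(n): P.append(manip.get_state()["position"])
    return np.std(P,0),np.mean(P,0)
print(avg())
d=grab("wrist"); cv2.imwrite("pics/w3.png",d["frame"]); s=manip.get_state()
C=cloud(d); A=Rm(s["ee_rot"]); Q=(C-s["position"])@A   # tool frame
Q=Q*1000; ok=(d["range_z"]>0.02)
sh=Q[ok&(abs(Q[...,0])<16)&(abs(Q[...,1])<7)&(Q[...,2]>-50)&(Q[...,2]<30)]
hd=sh[sh[:,2]<-38]; print("head",hd.mean(0),(hd.min(0)+hd.max(0))/2,len(hd))
fr=sh[(sh[:,2]>-25)&(sh[:,2]<20)]; print("front face x by z",[(z,np.median(fr[abs(fr[:,2]-z)<3][:,0]).round(2)) for z in range(-24,18,6) if (abs(fr[:,2]-z)<3).any()])
# vise frame from wrist
a=np.radians(107.5); X=np.array([np.cos(a),np.sin(a)]); Y=np.array([-X[1],X[0]]); c=np.array([.4999,.0256])
L=np.concatenate([(C[...,:2]-c)@np.c_[X,Y],C[...,2:]],-1)*1000
t=L[ok&(L[...,2]>34)&(L[...,2]<42)&(L[...,0]>5)&(L[...,0]<110)&(abs(L[...,1])<25)]
h,e=np.histogram(t[:,0],bins=np.arange(4,112,2)); print([(int(x),int(n)) for x,n in zip(e,h) if n])
st=t[(t[:,0]>68)&(t[:,0]<90)]; print("stop",st.min(0),st.max(0),cv2.minAreaRect(st[:,:2].astype(np.float32)))
bd=L[ok&(L[...,2]>12)&(L[...,2]<26)&(abs(L[...,1])<45)&(L[...,0]>40)]; print("bed z",np.median(bd[:,2]),"y",bd[:,1].min(),bd[:,1].max(),cv2.minAreaRect(bd[:,:2].astype(np.float32)))
rel([c[0]+.06*X[0],c[1]+.06*X[1],.042],107.5)
E
```

```text
clock: 6.25
position: [0.4814, 0.0831, 0.1288]
ee_rot: [-0.0, 0.591, 0.806, -0.0]
contact_force: [0.6, -0.8, -1.0]
width: 0.0144
(array([1.11022302e-16, 0.00000000e+00, 0.00000000e+00]), array([0.48142743, 0.08310795, 0.1288459 ]))
head [  2.56476576  -0.42399832 -40.90352269] [  0.102049     0.68082138 -41.05503217] 872
front face x by z [(-24, np.float64(8.39)), (-18, np.float64(8.36)), (-12, np.float64(8.31)), (-6, np.float64(8.32)), (0, np.float64(8.25)), (6, np.float64(8.2)), (12, np.float64(8.18))]
[(20, 6), (22, 54), (24, 61), (26, 66), (28, 102), (72, 200), (74, 224), (76, 243), (78, 226), (80, 232), (82, 247), (84, 300), (86, 4), (88, 10), (90, 18), (92, 15), (94, 2)]
stop [ 72.0021066  -21.85573145  34.02278698] [89.95688528 22.49509728 40.70246647] ((80.94862365722656, 0.2982902526855469), (17.900238037109375, 44.352149963378906), 0.17891299724578857)
bed z 20.67803501912652 y -35.80784864209462 36.47024228488143 ((81.39543914794922, 0.33159637451171875), (82.77584075927734, 72.27546691894531), 0.009464777074754238)
pos [0.4818 0.0831 0.1293] h0 107.49 -> 107.5 shift mm [-0.2 -0.1 87.3] rot [ 0.02  0.01 -0.01] q6 -0.277
```

View pics/w3.png

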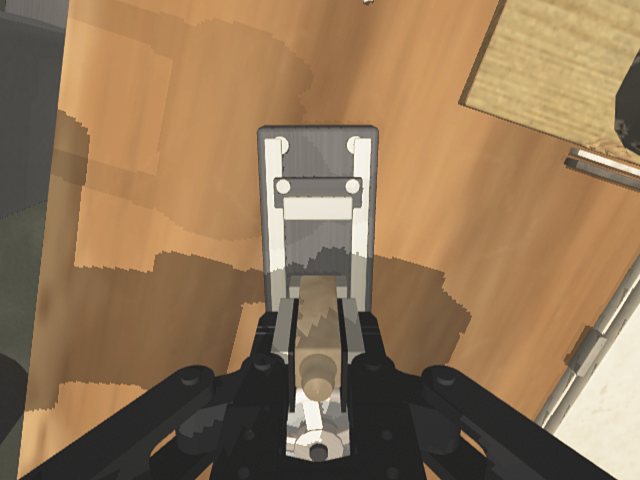

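Everything agrees: heading 107.5°, lateral offset under 0.5 mm, blank square and centred in the pads, stop face clear ahead at (318,208). I lower to just above the bed.

```bash
python3 -m crank '[[-0.0005,-0.0003,0.04,0,0,0],[-0.0005,-0.0003,0.07,0,0,0],[-0.0005,-0.0003,0.08,0,0,0],[-0.0005,-0.0003,0.0855,0,0,0],[-0.0005,-0.0003,0.0855,0,0,0],[-0.0005,-0.0003,0.0855,0,0,0],[-0.0005,-0.0003,0.0855,0,0,0]]'
python3 - <<'E'
from h import *
rel([.4818,.0831,.042],107.5)
E
python3 -m crank '[[0,0,0.0005,0,0,0],[0,0,0.001,0,0,0],[0,0,0.001,0,0,0]]'
```

```text
clock: 7.18
position: [0.4823, 0.0825, 0.0445]
ee_rot: [0.001, 0.591, 0.806, 0.001]
contact_force: [0.4, 0.7, -0.5]
width: 0.0146
pos [0.4823 0.0825 0.0445] h0 107.49 -> 107.5 shift mm [ 0.7 -0.3  2.5] rot [ 0.1   0.03 -0.01] q6 -0.278
clock: 7.55
position: [0.4822, 0.0825, 0.0435]
ee_rot: [0.001, 0.591, 0.806, 0.001]
contact_force: [0.4, 0.4, -0.2]
width: 0.0145
```

```bash
python3 -m crank '[[0,0,0.0005,0,0,0],[0,0,0.001,0,0,0],[0,0,0.001,0,0,0]]'; python3 -m crank '[[0,0,0.0005,0,0,0],[0,0,0.0005,0,0,0],[0,0,0.0005,0,0,0]]'
```

```text
clock: 7.92
position: [0.4823, 0.0825, 0.0432]
ee_rot: [0.001, 0.591, 0.806, 0.001]
contact_force: [-1.4, -0.4, 5.9]
width: 0.0144
clock: 8.3
position: [0.4823, 0.0825, 0.0432]
ee_rot: [0.001, 0.591, 0.806, 0.001]
contact_force: [-2.1, 0.5, 5.7]
width: 0.0144
```

The foot is down on the bed with 6 N. Release, lift and check.

```bash
python3 -m crank '[[0,0,0,0,0,0],[0,0,0,0,0,0],[0,0,0,0,0,0],[0,0,0,0,0,0],[0,0,-0.02,0,0,0],[0,0,-0.06,0,0,0],[0,0,-0.11,0,0,0],[0,0,-0.13,0,0,0],[0,0,-0.13,0,0,0]]' 0.45
python3 - <<'E'
from h import *
d=grab("wrist"); cv2.imwrite("pics/w4.png",d["frame"]); C=cloud(d); ok=d["range_z"]>.02
a=np.radians(107.5); X=np.array([np.cos(a),np.sin(a)]); Y=np.array([-X[1],X[0]]); c=np.array([.4999,.0256])+.0003*Y
L=np.concatenate([(C[...,:2]-c)@np.c_[X,Y],C[...,2:]],-1)*1000
q=L[ok&(abs(L[...,0]-60)<20)&(abs(L[...,1])<14)&(L[...,2]>45)&(L[...,2]<95)]
print("head z",q[:,2].max(),"outline",cv2.minAreaRect(q[:,:2].astype(np.float32)))
t=q[q[:,2]>80]; print("head c",t.mean(0))
for n in ("top","side"):
    e=grab(n); cv2.imwrite(f"pics/{n}1.png",e["frame"])
    if n=="top":
        C=cloud(e); P=(C-np.array([.4999,.0256,0])); 
        w=C[210:285,290:350].reshape(-1,3); r=w[(w[:,2]>.057)&(w[:,2]<.0685)]
        pts=(r[:,:2]*1000).astype(np.float32); print("wheel",cv2.minEnclosingCircle(pts))
        g=cv2.cvtColor(e["frame"],cv2.COLOR_BGR2GRAY)[212:236,316:340]; m=np.uint8(g<45)*255
        n_,lab,st,ce=cv2.connectedComponentsWithStats(m); i=1+np.argmax(st[1:,4]); uv=ce[i]+[316,212]; print("dark blob",uv,st[i],onz(e,uv,.09))
        dz=(w[:,2]>.090)&(w[:,2]<.102); print("knob top pts",dz.sum(),np.median(w[dz],0))
E
```

```text
clock: 9.43
position: [0.4831, 0.0826, 0.1747]
ee_rot: [0.003, 0.591, 0.806, 0.002]
contact_force: [-1.1, 0.9, -0.5]
width: 0.0384
head z 87.31687981734376 outline ((60.39195251464844, -0.6662516593933105), (14.862754821777344, 14.984314918518066), 89.37642669677734)
head c [60.88634022 -0.6977219  84.76360673]
wheel ((521.2494506835938, -41.03968811035156), 46.80762481689453)
dark blob [328.         222.92941176] [ 8  6  9 11 85] [ 0.55797128 -0.06160471  0.09      ]
knob top pts 69 [ 0.55746897 -0.06087716  0.09615297]
```

View pics/w4.png

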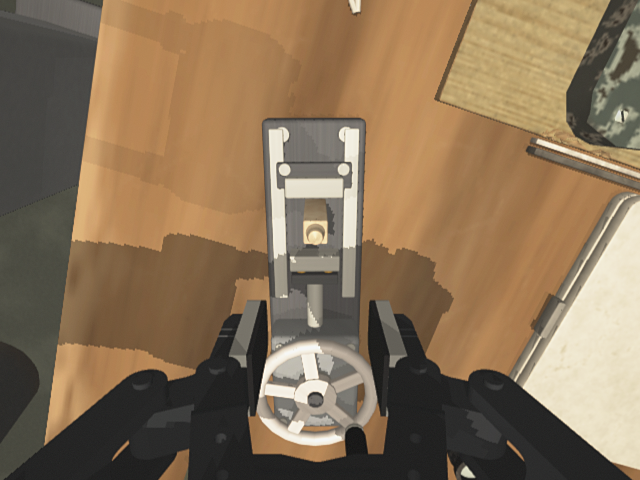

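The blank stands upright at vise x=60.4, y=-0.7 mm, square to the vise, seen at (316,222) between the jaw at (316,265) and the stop at (312,187). Now to the knob.

Run:
```python
from h import *
rel([.5579,-.0611,.071],107.5)
```

```text
pos [0.481  0.0825 0.1718] h0 107.5 -> 107.5 shift mm [-160.1   30.2  100.8] rot [-0.03  0.    0.  ] q6 -0.278
```

```bash
python3 -m crank '[[-0.05,0.01,0,0,0,0],[-0.1,0.02,0,0,0,0],[-0.145,0.028,0,0,0,0],[-0.16,0.03,0,0,0,0],[-0.16,0.03,0.01,0,0,0],[-0.16,0.03,0.04,0,0,0],[-0.16,0.03,0.06,0,0,0],[-0.16,0.03,0.06,0,0,0]]' 0.5 40
python3 - <<'E'
from h import *
rel([.5579,-.0611,.071],107.5); print(manip.get_state()["contact_force"])
d=grab("wrist"); cv2.imwrite("pics/w5.png",d["frame"]); s=manip.get_state()
Q=(cloud(d)-s["position"])@Rm(s["ee_rot"])*1000; C=cloud(d); g=d["frame"].max(-1)
k=Q[(d["range_z"]>.02)&(C[...,2]>.072)&(C[...,2]<.099)&(abs(Q[...,0])<18)&(abs(Q[...,1])<15)]
print("knob in tool mm",len(k),k.min(0),k.max(0)); t=k[k[:,2]<k[:,2].min()+4]; print("top",t.mean(0),cv2.minEnclosingCircle(t[:,:2].astype(np.float32)))
E
```

```text
clock: 10.58
position: [0.5547, -0.059, 0.1094]
ee_rot: [-0.003, 0.591, 0.807, -0.001]
contact_force: [-0.4, 0.1, -0.2]
width: 0.0423
pos [ 0.5547 -0.059   0.1094] h0 107.58 -> 107.5 shift mm [-3.1  2.6 38.4] rot [-0.33 -0.22  0.08] q6 -0.538
[-0.35160799  0.1283892  -0.17945878]
knob in tool mm 1678 [-11.21905747  -6.15966058  11.81737829] [ 4.30289014  9.33452167 38.74718154]
top [-2.96341866  1.48102983 13.85409211] ((-3.766552448272705, 1.4977868795394897), 7.765064716339111)
```

View pics/w5.png

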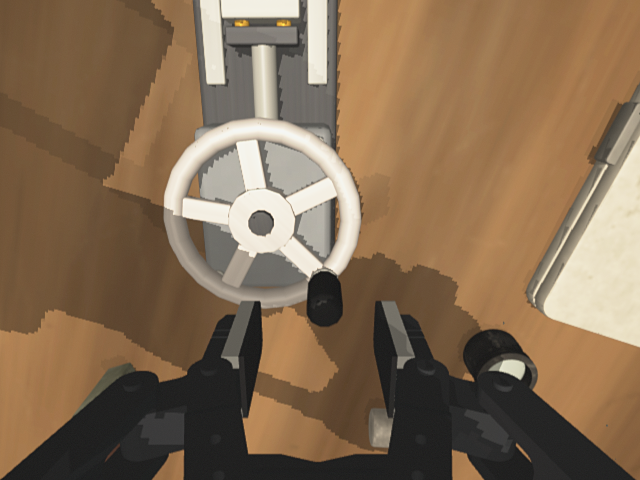

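The knob at (325,297) sits between the fingers, about 3 mm off in tool x and 2 mm in y. I correct, descend and close.

```bash
python3 -m crank '[[-0.0033,0.002,0,-0.3,-0.2,0],[-0.0033,0.002,0.02,-0.3,-0.2,0],[-0.0033,0.002,0.032,-0.3,-0.2,0],[-0.0033,0.002,0.038,-0.3,-0.2,0],[-0.0033,0.002,0.038,-0.3,-0.2,0],[-0.0033,0.002,0.038,-0.3,-0.2,0]]'
python3 -m crank '[[0,0,0,0,0,0],[0,0,0,0,0,0],[0,0,0,0,0,0],[0,0,0,0,0,0],[0,0,0,0,0,0]]' 0 40
cat >> h.py <<'E'
def circ(hub,a0,step,n,z=.071,r=.042,head=107.5):
    s=manip.get_state(); A=Rm(s["ee_rot"]); p=s["position"]
    h=np.radians(head); B=np.array([[np.cos(h),np.sin(h),0],[np.sin(h),-np.cos(h),0],[0,0,-1]])
    rv=np.degrees(R.from_matrix(A.T@B).as_rotvec()).round(1)
    o=[]
    for i in range(1,n+1):
        a=np.radians(a0-step*i); t=np.array([hub[0]+r*np.cos(a),hub[1]+r*np.sin(a),z])
        o.append([*(A.T@(t-p)).round(4).tolist(),*rv.tolist()])
    print(str(o).replace(" ",""))
def stat(hub):
    s=manip.get_state(); p=s["position"]; v=p[:2]-np.array(hub); a=np.arctan2(v[1],v[0]); f=s["contact_force"]
    t=np.array([np.sin(a),-np.cos(a)]) # clockwise dir
    print("clk",s["clock"],"pos",p.round(4),"r",np.hypot(*v).round(4),"ang",np.degrees(a).round(2),"f",f.round(1),"tang",(-f[:2]@t).round(2),"rad",(f[:2]@v/np.hypot(*v)).round(2),"w",s["width"].round(4))
E
python3 - <<'E'
from h import *
H=[.5210,-.0411]; stat(H); circ(H,-28.5,12,8)
E
```

```text
clock: 11.38
position: [0.5593, -0.0621, 0.0733]
ee_rot: [0.002, 0.591, 0.807, 0.001]
contact_force: [0.1, -0.2, 0.8]
width: 0.0433
clock: 12.0
position: [0.5588, -0.0624, 0.0739]
ee_rot: [0.002, 0.591, 0.807, 0.0]
contact_force: [-2.5, -1.4, 5.8]
width: 0.0143Traceback (most recent call last):
  File "<stdin>", line 2, in <module>
  File "h.py", line 39, in stat
    print("clk",s["clock"],"pos",p.round(4),"r",np.hypot(*v).round(4),"ang",np.degrees(a).round(2),"f",f.round(1),"tang",(-f[:2]@t).round(2),"rad",(f[:2]@v/np.hypot(*v)).round(2),"w",s["width"].round(4))
                                                                                                                                                                                       ^^^^^^^^^^^^^^^^
AttributeError: 'float' object has no attribute 'round'
```

```bash
sed -i 's/s\["width"\].round(4)/round(s["width"],4)/' h.py
python3 - <<'E'
from h import *
H=[.5210,-.0411]; stat(H); circ(H,-28.5,12,8,z=.076)
E
```

```text
clk 12.0 pos [ 0.5588 -0.0624  0.0739] r 0.0434 ang -29.38 f [-2.5 -1.4  5.8] tang -2.41 rad -1.51 w 0.0143
[[-0.0039,-0.0074,-0.0021,0.1,0.1,0.1],[-0.0078,-0.0153,-0.0021,0.1,0.1,0.1],[-0.0099,-0.0238,-0.0021,0.1,0.1,0.1],[-0.0102,-0.0326,-0.0022,0.1,0.1,0.1],[-0.0086,-0.0412,-0.0022,0.1,0.1,0.1],[-0.0053,-0.0494,-0.0022,0.1,0.1,0.1],[-0.0004,-0.0567,-0.0022,0.1,0.1,0.1],[0.0059,-0.0627,-0.0023,0.1,0.1,0.1]]
```

```bash
python3 -m crank '[[0,0,-0.002,0,0,0],[-0.004,-0.0075,-0.002,0,0,0],[-0.008,-0.0155,-0.002,0,0,0],[-0.01,-0.024,-0.002,0,0,0],[-0.0105,-0.0326,-0.002,0,0,0],[-0.0088,-0.0412,-0.002,0,0,0],[-0.0055,-0.0494,-0.002,0,0,0],[-0.0005,-0.0567,-0.002,0,0,0],[0.006,-0.0627,-0.002,0,0,0]]'
python3 - <<'E'
from h import *
H=[.5210,-.0411]; stat(H); circ(H,-124.5,15,12,z=.076)
E
```

```text
clock: 13.12
position: [0.4998, -0.0785, 0.0743]
ee_rot: [0.005, 0.59, 0.807, -0.0]
contact_force: [7.4, -8.8, -17.8]
width: 0.0143
clk 13.125 pos [ 0.4998 -0.0785  0.0743] r 0.043 ang -119.58 f [  7.4  -8.8 -17.8] tang 10.74 rad 3.99 w 0.0143
[[0.0129,-0.0071,-0.0018,0.3,0.5,0.2],[0.0235,-0.01,-0.0019,0.3,0.5,0.2],[0.0344,-0.0101,-0.002,0.3,0.5,0.2],[0.045,-0.0073,-0.0021,0.3,0.5,0.2],[0.0546,-0.0019,-0.0022,0.3,0.5,0.2],[0.0624,0.0058,-0.0022,0.3,0.5,0.2],[0.0679,0.0153,-0.0022,0.3,0.5,0.2],[0.0708,0.0259,-0.0022,0.3,0.5,0.2],[0.0709,0.0368,-0.0021,0.3,0.5,0.2],[0.0681,0.0474,-0.002,0.3,0.5,0.2],[0.0627,0.057,-0.0019,0.3,0.5,0.2],[0.055,0.0648,-0.0018,0.3,0.5,0.2]]
```

Turning works, tangential about 10.7 N. The -18 N in z comes from my 2 mm raise pulling on the gripped knob, so I drop that and continue.

Run:
```python
from h import *
H=[.5210,-.0411]; stat(H); circ(H,-119.6,14,13,z=.0740,r=.0428)
```

```text
clk 13.125 pos [ 0.4998 -0.0785  0.0743] r 0.043 ang -119.58 f [  7.4  -8.8 -17.8] tang 10.74 rad 3.99 w 0.0143
[[0.0086,-0.0059,0.0002,0.3,0.5,0.2],[0.0183,-0.0098,0.0001,0.3,0.5,0.2],[0.0287,-0.0112,0.0,0.3,0.5,0.2],[0.039,-0.0101,-0.0001,0.3,0.5,0.2],[0.0488,-0.0065,-0.0001,0.3,0.5,0.2],[0.0574,-0.0006,-0.0002,0.3,0.5,0.2],[0.0644,0.0072,-0.0002,0.3,0.5,0.2],[0.0692,0.0164,-0.0002,0.3,0.5,0.2],[0.0717,0.0266,-0.0002,0.3,0.5,0.2],[0.0717,0.037,-0.0001,0.3,0.5,0.2],[0.0691,0.0471,-0.0,0.3,0.5,0.2],[0.0642,0.0563,0.0001,0.3,0.5,0.2],[0.0572,0.064,0.0001,0.3,0.5,0.2]]
```

```bash
python3 -m crank '[[0.0086,-0.0059,0.0003,0.3,0.5,0],[0.0183,-0.0098,0.0003,0.3,0.5,0],[0.0287,-0.0112,0.0003,0.3,0.5,0],[0.039,-0.0101,0.0003,0.3,0.5,0],[0.0488,-0.0065,0.0003,0.3,0.5,0],[0.0574,-0.0006,0.0003,0.3,0.5,0],[0.0644,0.0072,0.0003,0.3,0.5,0],[0.0692,0.0164,0.0003,0.3,0.5,0],[0.0717,0.0266,0.0003,0.3,0.5,0],[0.0717,0.037,0.0003,0.3,0.5,0],[0.0691,0.0471,0.0003,0.3,0.5,0],[0.0642,0.0563,0.0003,0.3,0.5,0],[0.0572,0.064,0.0003,0.3,0.5,0]]'
python3 - <<'E'
from h import *
H=[.5210,-.0411]; stat(H); 
d=grab("top"); stat(H); cv2.imwrite("pics/top2.png",d["frame"]); C=cloud(d)
s=manip.get_state(); v=s["position"][:2]-H; circ(H,np.degrees(np.arctan2(v[1],v[0])),14,8,z=s["position"][2],r=.0428)
c=np.array([.4999,.0256]); a=np.radians(107.5); X=np.array([np.cos(a),np.sin(a)]); Y=np.array([-X[1],X[0]])
L=np.concatenate([(C[...,:2]-c)@np.c_[X,Y],C[...,2:]],-1)*1000; L=L[(d["range_z"]>.02)&(L[...,0]>10)&(L[...,0]<90)&(abs(L[...,1])<22)]
j=L[(L[:,2]>33)&(L[:,2]<42)]; h,e=np.histogram(j[:,0],bins=np.arange(10,90,2)); print([(int(x),int(n)) for x,n in zip(e,h) if n])
b=L[(L[:,2]>65)&(L[:,2]<95)]; print("blank",b.mean(0) if len(b) else None, b[:,2].max() if len(b) else None)
E
```

```text
clock: 14.75
position: [0.5384, -0.0041, 0.0738]
ee_rot: [-0.005, 0.59, 0.807, -0.003]
contact_force: [-10.6, 0.6, 8.2]
width: 0.0141
clk 14.75 pos [ 0.5384 -0.0041  0.0738] r 0.0408 ang 64.81 f [-10.6   0.6   8.2] tang 9.85 rad -4.0 w 0.0141
clk 14.8 pos [ 0.54   -0.0049  0.0739] r 0.0409 ang 62.32 f [-9.3 -0.6  7.8] tang 7.92 rad -4.86 w 0.0143
[[-0.0069,0.0077,-0.0001,-0.5,-0.2,0.2],[-0.0165,0.0119,-0.0002,-0.5,-0.2,0.2],[-0.0268,0.0137,-0.0002,-0.5,-0.2,0.2],[-0.0372,0.0129,-0.0002,-0.5,-0.2,0.2],[-0.0471,0.0096,-0.0002,-0.5,-0.2,0.2],[-0.0559,0.004,-0.0002,-0.5,-0.2,0.2],[-0.0631,-0.0035,-0.0002,-0.5,-0.2,0.2],[-0.0682,-0.0126,-0.0001,-0.5,-0.2,0.2]]
[(10, 2), (12, 5), (14, 5), (16, 7), (18, 3), (20, 8), (22, 4), (24, 6), (26, 12), (28, 14), (30, 14), (32, 13), (34, 7), (36, 2), (38, 13), (40, 9), (42, 11), (44, 9), (46, 9), (48, 6), (50, 1)]
blank [56.85705621 -6.57550449 73.66182242] 75.62458032458564
```

Jaw is at about 50 mm and on track: 269° done, about 9.9 N moving and 7.9 N paused, matching free running. I go on by about 80° with the refined centre.

Run:
```python
from h import *
H=[.5216,-.0424]; stat(H); s=manip.get_state(); v=s["position"][:2]-H; circ(H,np.degrees(np.arctan2(v[1],v[0])),12,7,z=s["position"][2],r=.042)
```

```text
clk 14.8 pos [ 0.54   -0.0049  0.0739] r 0.0418 ang 63.88 f [-9.3 -0.6  7.8] tang 8.05 rad -4.64 w 0.0143
[[-0.0066,0.0058,-0.0001,-0.5,-0.2,0.2],[-0.0143,0.01,-0.0001,-0.5,-0.2,0.2],[-0.0227,0.0124,-0.0002,-0.5,-0.2,0.2],[-0.0315,0.0131,-0.0002,-0.5,-0.2,0.2],[-0.0402,0.0119,-0.0002,-0.5,-0.2,0.2],[-0.0484,0.0089,-0.0002,-0.5,-0.2,0.2],[-0.0559,0.0043,-0.0002,-0.5,-0.2,0.2]]
```

```bash
python3 -m crank '[[-0.0066,0.0058,0,-0.5,-0.2,0],[-0.0143,0.01,0,-0.5,-0.2,0],[-0.0227,0.0124,0,-0.5,-0.2,0],[-0.0315,0.0131,0,-0.5,-0.2,0],[-0.0402,0.0119,0,-0.5,-0.2,0],[-0.0484,0.0089,0,-0.5,-0.2,0],[-0.0559,0.0043,0,-0.5,-0.2,0]]'
python3 - <<'E'
from h import *
H=[.5216,-.0424]; stat(H); d=grab("top"); cv2.imwrite("pics/top3.png",d["frame"]); stat(H); s=manip.get_state(); v=s["position"][:2]-H; circ(H,np.degrees(np.arctan2(v[1],v[0])),8,8,z=s["position"][2],r=.042)
E
```

```text
clock: 15.68
position: [0.5622, -0.0535, 0.074]
ee_rot: [-0.001, 0.591, 0.807, 0.003]
contact_force: [2.4, 9.4, -0.4]
width: 0.0141
clk 15.675 pos [ 0.5622 -0.0535  0.074 ] r 0.0421 ang -15.24 f [ 2.4  9.4 -0.4] tang 9.69 rad -0.16 w 0.0141
clk 15.725 pos [ 0.5619 -0.0545  0.074 ] r 0.0421 ang -16.76 f [ 1.7  7.5 -0.4] tang 7.65 rad -0.53 w 0.0141
[[-0.0045,-0.0037,-0.0,0.2,-0.2,0.0],[-0.0086,-0.008,-0.0001,0.2,-0.2,0.0],[-0.012,-0.0127,-0.0001,0.2,-0.2,0.0],[-0.0147,-0.0179,-0.0001,0.2,-0.2,0.0],[-0.0167,-0.0234,-0.0002,0.2,-0.2,0.0],[-0.0179,-0.0292,-0.0002,0.2,-0.2,0.0],[-0.0183,-0.035,-0.0002,0.2,-0.2,0.0],[-0.0178,-0.0408,-0.0002,0.2,-0.2,0.0]]
```

Still running free (9.7 N moving, 7.65 N paused). Small steps from here.

```bash
cat > st.py <<'E'
from h import *
H=[.5216,-.0424]; stat(H); viewer.get_image("wrist"); stat(H); s=manip.get_state(); v=s["position"][:2]-H; circ(H,np.degrees(np.arctan2(v[1],v[0])),8,4,z=s["position"][2],r=.042)
E
python3 -m crank '[[-0.0045,-0.0037,0,0.2,-0.2,0],[-0.0086,-0.008,0,0.2,-0.2,0],[-0.012,-0.0127,0,0.2,-0.2,0]]'; python3 st.py
```

```text
clock: 16.1
position: [0.5559, -0.067, 0.074]
ee_rot: [0.0, 0.592, 0.806, 0.004]
contact_force: [5.4, 8.4, -3.1]
width: 0.0144
clk 16.1 pos [ 0.5559 -0.067   0.074 ] r 0.0422 ang -35.64 f [ 5.4  8.4 -3.1] tang 10.02 rad -0.51 w 0.0144
clk 16.15 pos [ 0.5555 -0.0676  0.0741] r 0.0422 ang -36.68 f [ 3.5  8.  -3.4] tang 8.52 rad -1.93 w 0.0144
[[-0.0029,-0.0051,-0.0,0.4,-0.2,-0.1],[-0.0053,-0.0105,-0.0001,0.4,-0.2,-0.1],[-0.0069,-0.0161,-0.0001,0.4,-0.2,-0.1],[-0.0077,-0.0219,-0.0002,0.4,-0.2,-0.1]]
```

```bash
python3 -m crank '[[-0.0029,-0.0051,0,0.4,-0.2,0],[-0.0053,-0.0105,0,0.4,-0.2,0],[-0.0069,-0.0161,0,0.4,-0.2,0]]'; python3 st.py
```

```text
clock: 16.52
position: [0.5459, -0.077, 0.0741]
ee_rot: [0.002, 0.593, 0.805, 0.004]
contact_force: [7.3, 6.8, -5.9]
width: 0.0144
clk 16.525 pos [ 0.5459 -0.077   0.0741] r 0.0423 ang -54.98 f [ 7.3  6.8 -5.9] tang 9.88 rad -1.36 w 0.0144
clk 16.575 pos [ 0.5452 -0.0775  0.0741] r 0.0423 ang -56.07 f [ 5.4  5.8 -5.4] tang 7.71 rad -1.79 w 0.0139
[[-0.001,-0.0058,-0.0,0.4,-0.1,-0.2],[-0.0015,-0.0116,-0.0001,0.4,-0.1,-0.2],[-0.0011,-0.0175,-0.0001,0.4,-0.1,-0.2],[0.0,-0.0232,-0.0002,0.4,-0.1,-0.2]]
```

```bash
python3 -m crank '[[-0.001,-0.0058,0,0.4,-0.1,0],[-0.0015,-0.0116,0,0.4,-0.1,0],[-0.0011,-0.0175,0,0.4,-0.1,0]]'; python3 st.py
```

```text
clock: 16.95
position: [0.5339, -0.0829, 0.0741]
ee_rot: [0.004, 0.593, 0.805, 0.004]
contact_force: [9.5, 2.4, -9.4]
width: 0.0142
clk 16.95 pos [ 0.5339 -0.0829  0.0741] r 0.0424 ang -73.08 f [ 9.5  2.4 -9.4] tang 9.81 rad 0.51 w 0.0142
clk 17.0 pos [ 0.5332 -0.0831  0.0742] r 0.0424 ang -74.17 f [ 8.8  3.3 -9.1] tang 9.41 rad -0.78 w 0.0137
[[0.0009,-0.0058,-0.0001,0.6,0.1,-0.3],[0.0023,-0.0115,-0.0001,0.6,0.1,-0.3],[0.0044,-0.017,-0.0002,0.6,0.1,-0.3],[0.0073,-0.0221,-0.0002,0.6,0.1,-0.3]]
```

```bash
python3 -m crank '[[0.0009,-0.0058,0.0005,0.6,0.1,0],[0.0023,-0.0115,0.0005,0.6,0.1,0]]'; python3 st.py
```

```text
clock: 17.25
position: [0.5281, -0.0843, 0.0742]
ee_rot: [0.005, 0.594, 0.805, 0.004]
contact_force: [11.9, 1.2, -9.9]
width: 0.0147
clk 17.25 pos [ 0.5281 -0.0843  0.0742] r 0.0424 ang -81.19 f [11.9  1.2 -9.9] tang 11.94 rad 0.59 w 0.0147
clk 17.3 pos [ 0.5272 -0.0844  0.0741] r 0.0424 ang -82.47 f [10.1  2.6 -8.6] tang 10.34 rad -1.24 w 0.0143
[[0.0018,-0.0056,-0.0001,0.6,0.2,-0.4],[0.0039,-0.0111,-0.0001,0.6,0.2,-0.4],[0.0068,-0.0162,-0.0002,0.6,0.2,-0.4],[0.0104,-0.0208,-0.0003,0.6,0.2,-0.4]]
```

The force is climbing (paused 10.3 N against 7.7 N free). About 26° more is needed.

```bash
python3 -m crank '[[0.0018,-0.0056,0.0005,0.6,0.2,0],[0.0039,-0.0111,0.0005,0.6,0.2,0],[0.0039,-0.0111,0.0005,0.6,0.2,0]]'; python3 st.py
```

```text
clock: 17.68
position: [0.5217, -0.0848, 0.0742]
ee_rot: [0.006, 0.594, 0.804, 0.003]
contact_force: [11.3, -0.5, -10.3]
width: 0.0141
clk 17.675 pos [ 0.5217 -0.0848  0.0742] r 0.0424 ang -89.87 f [ 11.3  -0.5 -10.3] tang 11.29 rad 0.48 w 0.0141
clk 17.725 pos [ 0.5217 -0.0848  0.0742] r 0.0424 ang -89.87 f [10.9 -0.9 -9.4] tang 10.92 rad 0.9 w 0.0137
[[0.0024,-0.0054,-0.0001,0.7,0.3,-0.4],[0.0053,-0.0105,-0.0002,0.7,0.3,-0.4],[0.0088,-0.0152,-0.0002,0.7,0.3,-0.4],[0.0129,-0.0193,-0.0003,0.7,0.3,-0.4]]
```

```bash
python3 -m crank '[[0.0024,-0.0054,0.0005,0.6,0.3,0],[0.0053,-0.0105,0.0005,0.6,0.3,0],[0.007,-0.013,0.0005,0.6,0.3,0],[0.007,-0.013,0.0005,0.6,0.3,0]]'; python3 st.py
```

```text
clock: 18.23
position: [0.5145, -0.0842, 0.0742]
ee_rot: [0.008, 0.594, 0.804, 0.003]
contact_force: [12.8, -4.9, -11.8]
width: 0.0145
clk 18.225 pos [ 0.5145 -0.0842  0.0742] r 0.0424 ang -99.64 f [ 12.8  -4.9 -11.8] tang 13.43 rad 2.67 w 0.0145
clk 18.275 pos [ 0.5145 -0.0841  0.0742] r 0.0423 ang -99.65 f [ 12.5  -3.3 -11.3] tang 12.87 rad 1.12 w 0.0142
[[0.0033,-0.0049,-0.0001,0.8,0.5,-0.5],[0.0069,-0.0095,-0.0002,0.8,0.5,-0.5],[0.0112,-0.0135,-0.0003,0.8,0.5,-0.5],[0.016,-0.0169,-0.0004,0.8,0.5,-0.5]]
```

Paused +5.3 N. One last nudge of about 5°.

```bash
python3 -m crank '[[0.0033,-0.0049,0.0005,0.6,0.4,0],[0.006,-0.0085,0.0005,0.6,0.4,0],[0.006,-0.0085,0.0005,0.6,0.4,0]]'; python3 st.py
```

```text
clock: 18.65
position: [0.5118, -0.0836, 0.0742]
ee_rot: [0.009, 0.594, 0.804, 0.004]
contact_force: [13.0, -5.1, -12.5]
width: 0.0139
clk 18.65 pos [ 0.5118 -0.0836  0.0742] r 0.0423 ang -103.42 f [ 13.   -5.1 -12.5] tang 13.82 rad 1.99 w 0.0139
clk 18.7 pos [ 0.5118 -0.0836  0.0742] r 0.0423 ang -103.4 f [ 11.8  -4.9 -12.6] tang 12.58 rad 1.99 w 0.0142
[[0.0036,-0.0047,-0.0001,1.0,0.6,-0.5],[0.0075,-0.009,-0.0002,1.0,0.6,-0.5],[0.0121,-0.0127,-0.0003,1.0,0.6,-0.5],[0.0171,-0.0158,-0.0004,1.0,0.6,-0.5]]
```

Paused +5.5 N by force, and +5.4 N by angle past contact. I relax the wound-up command first, then open and lift off.

```bash
python3 -m crank '[[0,0.0002,0.0005,0,0,0],[0,0.0002,0.0005,0,0,0],[0,0.0002,0.0005,0,0,0]]'; python3 -c "
from h import *
stat([.5216,-.0424])"; python3 -m crank '[[0,0,0,0,0,0],[0,0,0,0,0,0],[0,0,0,0,0,0],[0,0,0,0,0,0]]' 0.5; python3 -c "
from h import *
stat([.5216,-.0424])"
```

```text
clock: 19.08
position: [0.5122, -0.0837, 0.074]
ee_rot: [0.01, 0.594, 0.804, 0.004]
contact_force: [0.9, -1.1, 1.6]
width: 0.014
clk 19.075 pos [ 0.5122 -0.0837  0.074 ] r 0.0424 ang -102.8 f [ 0.9 -1.1  1.6] tang 1.13 rad 0.92 w 0.014
clock: 19.58
position: [0.5122, -0.0836, 0.074]
ee_rot: [0.01, 0.594, 0.804, 0.004]
contact_force: [-0.2, -0.5, 0.3]
width: 0.0426
clk 19.575 pos [ 0.5122 -0.0836  0.074 ] r 0.0423 ang -102.83 f [-0.2 -0.5  0.3] tang -0.12 rad 0.51 w 0.0426
```

```bash
python3 -m crank '[[0,0,-0.02,0,0,0],[0,0,-0.05,0,0,0],[0,0,-0.1,0,0,0],[0,0,-0.14,0,0,0],[0.03,0,-0.15,0,0,0],[0.06,0,-0.15,0,0,0],[0.06,0,-0.15,0,0,0]]'
python3 - <<'E'
from h import *
d=grab("wrist"); t=grab("top"); sd=grab("side"); C=cloud(d); ok=d["range_z"]>.02
cv2.imwrite("pics/w6.png",d["frame"]); cv2.imwrite("pics/fin.png",np.hstack([cv2.resize(d["frame"],(400,300)),cv2.resize(sd["frame"][190:390,260:420],(400,500))[:300] if 0 else cv2.resize(sd["frame"][200:380,250:400],(360,432))[:300]]))
a=np.radians(107.5); X=np.array([np.cos(a),np.sin(a)]); Y=np.array([-X[1],X[0]]); c=np.array([.4999,.0256])+.0003*Y
L=np.concatenate([(C[...,:2]-c)@np.c_[X,Y],C[...,2:]],-1)*1000
q=L[ok&(abs(L[...,0]-62)<22)&(abs(L[...,1])<14)&(L[...,2]>45)&(L[...,2]<95)]
print("head z",q[:,2].max(),cv2.minAreaRect(q[:,:2].astype(np.float32)),"head",q[q[:,2]>80].mean(0))
j=L[ok&(L[...,2]>34)&(L[...,2]<42)&(abs(L[...,1])<22)]; h,e=np.histogram(j[:,0],bins=np.arange(20,100,2)); print([(int(x),int(n)) for x,n in zip(e,h) if n])
# other blanks in top view
C2=cloud(t)
for n,(u,v) in dict(b455=(455,241),b404=(404,293),b438=(438,290)).items():
    w=C2[v-16:v+17,u-16:u+17].reshape(-1,3); w=w[(w[:,2]>.03)&(w[:,2]<.08)]; print(n,w.mean(0).round(4),w[:,2].max().round(4))
E
```

```text
clock: 20.45
position: [0.4907, -0.024, 0.2235]
ee_rot: [0.009, 0.593, 0.805, 0.004]
contact_force: [-0.6, 0.0, -1.1]
width: 0.0428
head z 87.08731308652362 ((63.859588623046875, -0.8261322975158691), (15.173333168029785, 14.825897216796875), 89.95185089111328) head [63.86212928 -0.58281977 84.55981561]
[(20, 33), (22, 23), (24, 31), (26, 34), (28, 34), (30, 31), (32, 22), (34, 29), (36, 131), (38, 138), (40, 139), (42, 137), (44, 113), (46, 149), (48, 147), (50, 144), (52, 151), (54, 146), (56, 38), (58, 3), (60, 3), (62, 3), (64, 3), (66, 2), (68, 3), (70, 50), (72, 93), (74, 131), (76, 193), (78, 186), (80, 176), (82, 173), (84, 111), (86, 7), (88, 6), (90, 7), (92, 5)]
b455 [ 0.5583 -0.2904  0.0434] 0.0514
b404 [ 0.4543 -0.2014  0.0498] 0.0613
b438 [ 0.4657 -0.2631  0.0409] 0.0458
```

View pics/fin.png

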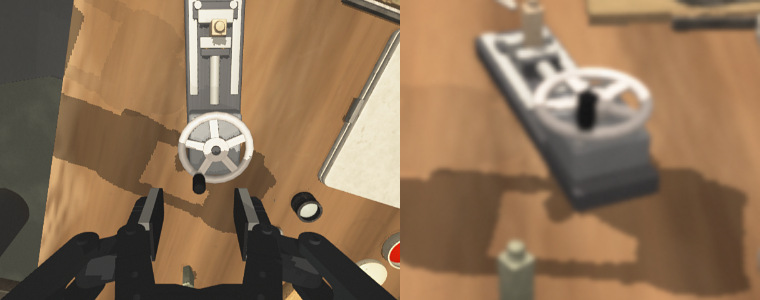

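Left panel: the blank at (218,27) is held between the jaw and the stop, upright and square, and the knob is free at (199,184). The numbers agree: jaw face at about 56.4, stone from 56.3 to 71.4, stop at about 71.5 mm. The other three blanks still stand.

```bash
python3 -c "
from rig import job
print(job.sign_off())"
```

```text
the job is handed in; nothing more can be done
None
```

I stood the tallest blank (15 mm shaft, measured 66–67 mm tall) upright and square on the seat, wound the wheel about 435° clockwise by its knob, let go and handed the job in at about 20.6 s.

**Firmness:** Running free, the knob took 9.7–10 N moving and 7.7 N paused. At the end it read 12.6–13.8 N paused, about 5.5 N above free. The angle past contact (about 41°) gives +5.4 N. That is a little under the 6 N target but well inside the 3.5–8 N window. Single force readings scattered by about 1 N.

**Last checks:** In the final pictures the stone is upright and square, spanning 56.3–71.4 mm along the vise. The jaw face is at about 56.4 mm and the stop at about 71.5 mm. The other three blanks are still standing, and the gripper was clear and touching nothing.

**What disagreed:**
- The stop face read 73.5 mm from the top camera but about 71.5–72 mm from the wrist camera.
- While winding, raising the gripped knob by 2 mm pulled about 18 N upward; I corrected it on the next move. No sensed force passed about 22 N.

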